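Tap the bench switches on in start-up order

TASK

Start up the bench by tapping down the latching keys of three of the four switch boxes, one after the other: first the large round key (power), then the square key (fan), then the long bar key (lamp). Tap each lightly but all the way down, where it latches, and do not press a later key before its turn; leave the small round key up. Do not lift, tip or shift the boxes, and leave the bottles, beaker and label roll where they stand.

Things in the scene. Friction and masses are not known exactly. Their poses are not given: they have to be found in the camera images.
- round_box: white cordless switch box, 80 x 80 mm, top face 42 mm above the bench, 0.5 kg, loose on four rubber feet, with a large round key cap, 40 mm across, in grey rubber in the middle of its top, framed by a thin metal bezel. Origin: centre of the underside; z up.
- round_key_top (a point): centre of the top face of that box's key cap; 61 mm above the bench when the key is up, 51 mm when it is fully down and let go. The cap is springy rubber: under load it sinks up to 7 mm farther, about 0.7 mm per newton (2 mm at 3 N), and comes back when let go.
- round_key (a joint): how far that key is pressed straight down, in m: 0 up (it starts between 0 and 0.001), 0.010 fully down against a hard stop. It moves against a steady 3 N of friction and stays where it is left (no spring back). It counts as on beyond 0.007 and as still off below 0.002.
- square_box: white cordless switch box, 80 x 80 mm, top face 42 mm above the bench, 0.5 kg, loose on four rubber feet, with a square key cap, 34 x 34 mm, in grey rubber in the middle of its top, framed by a thin metal bezel. Origin: centre of the underside; z up.
- square_key_top (a point): centre of the top face of that box's key cap; 61 mm above the bench when the key is up, 51 mm when it is fully down and let go. The cap is springy rubber: under load it sinks up to 7 mm farther, about 0.7 mm per newton (2 mm at 3 N), and comes back when let go.
- square_key (a joint): how far that key is pressed straight down, in m: 0 up (it starts between 0 and 0.001), 0.010 fully down against a hard stop. It moves against a steady 3 N of friction and stays where it is left (no spring back). It counts as on beyond 0.007 and as still off below 0.002.
- bar_box: white cordless switch box, 80 x 80 mm, top face 42 mm above the bench, 0.5 kg, loose on four rubber feet, with a long narrow bar key cap, 56 mm along the box's y axis and 15 mm wide, in grey rubber in the middle of its top, framed by a thin metal bezel. Origin: centre of the underside; z up.
- bar_key_top (a point): centre of the top face of that box's key cap; 61 mm above the bench when the key is up, 51 mm when it is fully down and let go. The cap is springy rubber: under load it sinks up to 7 mm farther, about 0.7 mm per newton (2 mm at 3 N), and comes back when let go.
- bar_key (a joint): how far that key is pressed straight down, in m: 0 up (it starts between 0 and 0.001), 0.010 fully down against a hard stop. It moves against a steady 3 N of friction and stays where it is left (no spring back). It counts as on beyond 0.007 and as still off below 0.002.
- small_box: white cordless switch box, 80 x 80 mm, top face 42 mm above the bench, 0.5 kg, loose on four rubber feet, with a small round key cap, 20 mm across, in grey rubber in the middle of its top, framed by a thin metal bezel. This box is not part of the job. Origin: centre of the underside; z up.
- small_key_top (a point): centre of the top face of that box's key cap; 61 mm above the bench when the key is up, 51 mm when it is fully down and let go. The cap is springy rubber: under load it sinks up to 7 mm farther, about 0.7 mm per newton (2 mm at 3 N), and comes back when let go.
- small_key (a joint): how far that key is pressed straight down, in m: 0 up (it starts between 0 and 0.001), 0.010 fully down against a hard stop. It moves against a steady 3 N of friction and stays where it is left (no spring back). It counts as on beyond 0.007 and as still off below 0.002.
- bottle_small: bystander: brown bottle with a white screw cap, 34 mm across, 64 mm high; loose. Origin: centre of the underside.
- bottle_green: bystander: white bottle with a green screw cap, 52 mm across, 82 mm high; loose. Origin: centre of the underside.
- beaker: bystander: empty clear beaker, 71 mm across, 93 mm high; loose. Origin: centre of the underside.
- label_roll: bystander: roll of white labels lying flat, 60 mm across, 26 mm high; loose. Origin: centre of the underside.

How it is judged:
By the outcome, as a careful person would: the job done as asked, in the order asked, and still so for the second after the job is handed in, with the robot touching nothing.
It also fails if it takes over 38 s, if anything falls off the work surface, if the arm or the gripper's body presses on something with over 40 N, if the wrist force passes 120 N, or if a joint passes its speed limit or range.

ROBOT

A 7-joint arm with a two-finger parallel gripper is mounted at the origin on a cart in front of the work surface, level with it; the furniture and walls round the work are solid. World frame = base frame: x ahead of the robot, y to its left, z up, the work surface at z = 0. Lengths are in m, angles in rad, forces in N, time in s.
With the tool pointing down it reaches from about 0.4 to 0.85 m from the base axis. Payload 10.4 kg.
Tool frame: the origin (TCP) lies at the very end of the fingers, on their centre line; the grasp point (between the pads) lies 19 mm behind it; z points along the fingers, y is the direction in which the jaws open and shut (so a half turn about z gives the same grasp; the last joint's range is limited). The gripper opens to 85 mm and grips with 20 to 120 N. Pads are 22 mm wide; open, the fingers measure 114 mm over their backs; the gripper's body (76 mm by 85 mm) begins 54 mm behind the grasp point. The pads swing forward as they close: fully open they stand 13 mm farther back than shut.
Start: joints at [-1.201, 0.332, -0.065, 1.46, 0.022, 1.35, -0.088], TCP at [0.239, 0.577, 0.231] pointing down, gripper open.
Joint ranges: [-2.6, 2.6], [-0.5, 2.12], [-1.47, 1.34], [0.16, 2.42], [-1.27, 4.41], [0.06, 2.06], [-2.6, 2.6]. Speed limits (rad/s): [2.22, 2.22, 2.79, 2.79, 3.14, 3.14, 3.14].

INTERFACE

Orientations are given as a unit quaternion [x, y, z, w].
In Python, from workcell import get_obs, camera, camera_info, hand_in gives the robot as it stands.
- The arm moves only by the tool move_arm, never from a script. Its argument "moves" is a list of rows, each a list of 3 entries, a list of its own where there are three numbers: the shift along the tool's x, y, z in units of 25 mm (1.0 is 25 mm), then the turn, a rotation vector about the tool's x, y, z in degrees, then the opening, from 0 (shut) to 1 (fully open). A call has 1 to 5 rows; each row shifts and turns the commanded pose from where the row before left it, along the tool's axes as they then stand; what a row does not reach is not made up. A row lasts 1/8 s, in which the tool goes at most 62.5 mm and 10.7 degrees, less where a joint would pass 70% of its speed; a pose out of reach is approached as far as the arm can. A call is refused whole if a number of a shift passes 1 or a number of a turn 10.7, either way. A call with a gripper value outside its range is refused whole. The fingers move at their own pace and stop on an object; "squeeze" is the grip in N (left out, the last holds). Time passes only in rows, so rows that do not move let the fingers close. It gives the time, the measured TCP pose, the force and the opening at its end, in the units of the state.
- get_obs(): the state, without advancing time (a new reading comes with each control period).
- camera(name): name is "scene" or "top" or "wrist"; returns the picture (400x640x3 uint8, red, green, blue); there is no depth.
- camera_info(name): a dict with "fx", "fy", "cx", "cy" (pixels), "D" ([k1, k2, p1, p2, k3] as OpenCV has them; the pictures are not rectified), "origin" and "rotation" of the camera in the world. Camera axes: x right, y down, z forward; pixel columns grow to the right and rows downward; lengths in m; the calibration is good to about 2 mm. A picture is of the moment at which its call begins: read the wrist's pose just before it. camera_info takes no time and is no camera call; for the wrist camera it gives the pose at the moment of the call.
- hand_in(): hands the job in, once; it reports no verdict.
The state is a dict: "clock": time; "joint_pos": joint angles; "joint_velocities": joint speeds; "tau": joint torques, N m; "position": TCP position; "ee_rot": TCP orientation; "ft_force": force on the tool from outside, world axes, zero at the start; "torque": the same for the moment, N m; "grip_width": opening from 0.0 (shut) to 1.0 (fully open).
Only numpy, scipy, OpenCV 4.12 (cv2) and the standard library are available. Lean on these libraries where they do the work, as an engineer would, in place of code of your own. Each camera call takes 0.05 s, during which the arm holds its last target. There are 200 camera calls.

## Working session

There is one attempt and no reset: what is moved stays moved. The work goes in short steps, Python scripts to look and compute and a tool call to move; the robot and the scene stay as the last step left them, time stands still between calls to the robot, and variables do not carry over. Pictures are saved under pics/ and viewed, about 8 in all and at most 12, crops included, and the job is handed in when it is done.

Besides the shell and the picture viewer there is one more tool, called as name(argument=value, ...), one argument or row to a line, values as JSON. move_arm: Moves the arm, as the interface text tells. Its arguments: {"type":"object","properties":{"moves":{"type":"array","items":{"type":"array"}},"squeeze":{"type":"number"}},"required":["moves"]}

```bash
mkdir -p pics; python3 - <<'E'
from workcell import *
import cv2
o=get_obs();print(o)
for n in("top","scene"):
    im=camera(n);cv2.imwrite(f"pics/{n}0.png",im[:,:,::-1]);i=camera_info(n);print(n,{k:(v.round(4).tolist() if hasattr(v,'round') and hasattr(v,'tolist') else v) for k,v in i.items()})
E
```

```text
{'clock': 0.0, 'joint_pos': array([-1.2005761 ,  0.33289434, -0.0646964 ,  1.46094409,  0.02164495,
        1.34991551, -0.08851587]), 'joint_velocities': array([ 1.19715472e-03,  4.08743872e-04,  6.84117765e-05,  5.58384206e-04,
       -1.58914099e-03, -4.81081351e-04, -1.66856603e-03]), 'tau': array([-1.45142817e-04, -6.25444365e+01,  4.88770008e-02, -3.91605914e+01,
        1.62146013e-02,  9.85036371e-03,  1.43553683e-05]), 'position': array([0.2391224 , 0.57703418, 0.23050059]), 'ee_rot': array([ 1.95143966e-01,  9.80774335e-01, -7.27142928e-04, -8.69405635e-05]), 'ft_force': array([ 0.97642081,  0.16580119, -0.35505187]), 'torque': array([0.05715567, 0.02873024, 0.04588487]), 'grip_width': 1.0019498490717222}
top {'fx': 378.7045265837856, 'fy': 378.7045265837856, 'cx': 325.3996448118605, 'cy': 201.3220217069401, 'D': [-0.0599, 0.0, 0.0, 0.0, 0.0], 'origin': [0.3966, -0.0008, 0.92], 'rotation': [0.7073, -0.7008, 0.0596, -0.0705]}
scene {'fx': 418.46548713584605, 'fy': 418.46548713584605, 'cx': 315.55023998682384, 'cy': 194.87183385031153, 'D': [0.007, 0.0, 0.0, 0.0, 0.0], 'origin': [0.0622, -0.6738, 0.5341], 'rotation': [0.8186, -0.2627, 0.1536, -0.4872]}
```

View pics/top0.png

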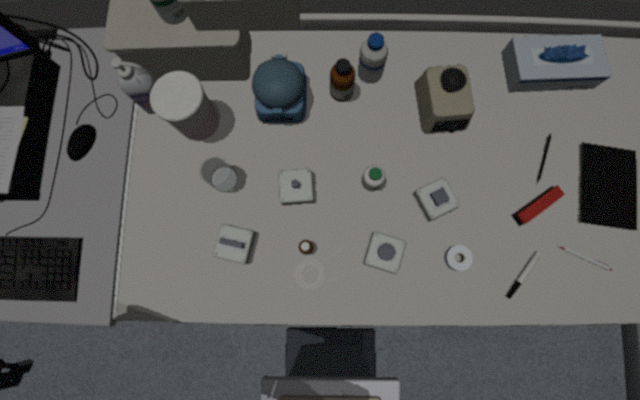

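View pics/scene0.png

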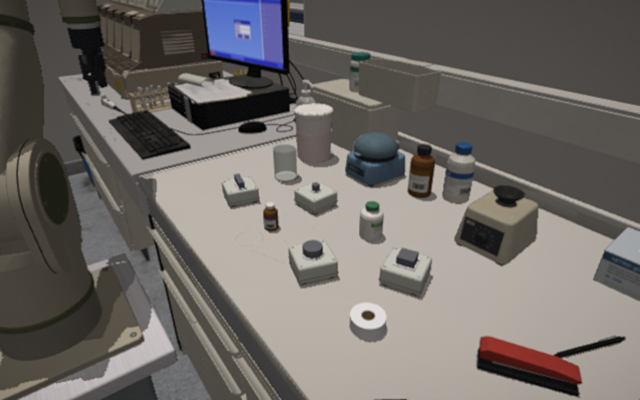

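The top view shows the bar box at (233,243), small at (296,185), round at (386,252) and square at (439,198). The scene view shows the same four boxes. Next I'll segment the caps in both views.

```bash
cat > h.py <<'E'
import numpy as np,cv2
from scipy.spatial.transform import Rotation as R
from workcell import *
def ray(n,uv):
    i=camera_info(n);K=np.array([[i['fx'],0,i['cx']],[0,i['fy'],i['cy']],[0,0,1]])
    p=cv2.undistortPoints(np.array(uv,float).reshape(-1,1,2),K,np.array(i['D'],float))[:,0]
    r=np.array(i['rotation'],float);M=R.from_quat(r).as_matrix() if r.size==4 else r
    return np.array(i['origin']),np.c_[p,np.ones(len(p))]@M.T
def plane(n,uv,z):
    o,d=ray(n,uv);return o+d*((z-o[2])/d[:,2])[:,None]
def tri(a,ua,b,ub):
    o,d=ray(a,[ua]);p,e=ray(b,[ub]);d=d[0];e=e[0]
    s=np.linalg.lstsq(np.c_[d,-e],p-o,rcond=None)[0];A=o+s[0]*d;B=p+s[1]*e
    return (A+B)/2,np.linalg.norm(A-B)
E
python3 - <<'E'
from h import *
S={'round':((386,252),(313,248)),'square':((440,197),(407,257)),'bar':((232,244),(239,181)),'small':((296,184),(316,187))}
out=[]
for k,(t,s) in S.items():
    c={}
    for n,(u,v),w in(("top",t,20),("scene",s,26)):
        g=cv2.cvtColor(cv2.imread(f"pics/{n}0.png"),6);p=g[v-w:v+w+1,u-w:u+w+1]
        out.append(cv2.resize(p,(260,260),interpolation=0))
        if n=="top":
            # cap = darkest blob near the centre
            q=g[v-13:v+14,u-16:u+17];th=(np.percentile(q,2)+np.median(q))/2
            m=(q<th).astype('uint8');nn,l,st,ce=cv2.connectedComponentsWithStats(m)
            j=1+np.argmax([a-3*np.hypot(*(ce[i+1]-[16,13])) for i,a in enumerate(st[1:,4])])
            x=ce[j]+[u-16,v-13];pts=np.argwhere(l==j)[:,::-1]+[u-16,v-13]
            P=plane(n,pts,.061)[:,:2]*1000
            W,V=np.linalg.eigh(np.cov(P.T))
            rect=cv2.minAreaRect(P.astype('float32'))
            print(k,x.round(1),'xyz@61',plane(n,[x],.061)[0].round(4),'rect',np.round(rect[0],1),np.round(rect[1],1),round(rect[2],1),'axis deg',np.degrees(np.arctan2(V[1,1],V[0,1])).round(1))
    
    print('  scene guess',plane("scene",[s],.061)[0].round(4))
for nm,uv,z in(('beaker',(225,179),.09),('brown',(305,246),.064),('green',(374,175),.082),('roll',(459,258),.026)):print(nm,plane('top',[uv],z)[0].round(3))
cv2.imwrite('pics/crops.png',cv2.resize(np.vstack([np.hstack(out[i::2]) for i in(0,1)]),(800,400)))
E
```

```text
round [386.  251.5] xyz@61 [ 0.4427 -0.1244  0.061 ] rect [ 442.1 -124.5] [38.8 38.5] 33.5 axis deg 84.0
  scene guess [ 0.4367 -0.1352  0.061 ]
square [439.1 196.7] xyz@61 [ 0.5697 -0.2499  0.061 ] rect [ 569.2 -250. ] [33.  36.7] 26.6 axis deg 115.0
  scene guess [ 0.5618 -0.2602  0.061 ]
bar [232.2 242.7] xyz@61 [0.4589 0.2247 0.061 ] rect [459.3 225.3] [60.2 14.5] 77.8 axis deg 78.2
  scene guess [0.4502 0.2082 0.061 ]
small [295.6 184. ] xyz@61 [0.5971 0.0832 0.061 ] rect [597.2  83.5] [22.  18.2] 45.3 axis deg 51.2
  scene guess [0.5884 0.0677 0.061 ]
beaker [0.601 0.242 0.09 ]
brown [0.453 0.058 0.064]
green [ 0.615 -0.097  0.082]
roll [ 0.43  -0.301  0.026]
```

View pics/crops.png

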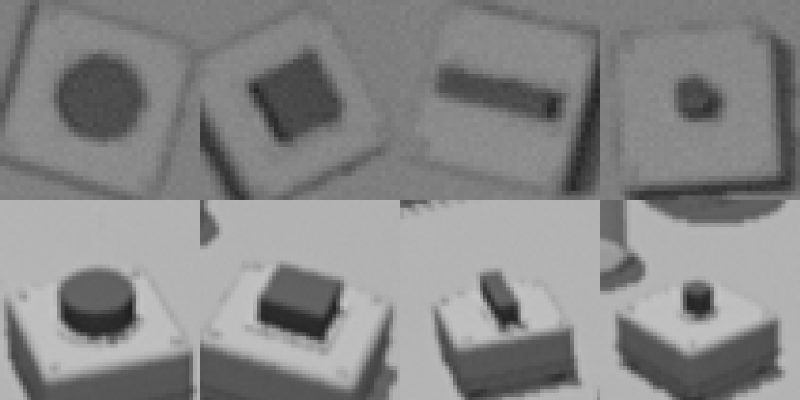

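The crops show the round cap centred, and the square and bar caps with some side face visible. In the scene view the cap tops are at about (313,244), (409,253), (239,179) and (315,181). I'll triangulate these, then move.

```bash
python3 - <<'E'
from h import *
for k,a,b in(('round',(386,251.5),(312.7,244.5)),('square',(439.6,196.5),(408.9,252.8)),('bar',(232,242.6),(239,179.4)),('small',(295.4,184),(315.5,181.5))):
    print(k,*[np.round(x,4) for x in tri('top',a,'scene',b)],plane('scene',[b],.061)[0].round(4))
print(R.from_quat(get_obs()['ee_rot']).as_matrix().round(3))
E
```

```text
round [ 0.443  -0.1247  0.0604] 0.0006 [ 0.4429 -0.1255  0.061 ]
square [ 0.5719 -0.2525  0.061 ] 0.0044 [ 0.5743 -0.2532  0.061 ]
bar [0.4593 0.2268 0.0554] 0.0009 [0.4542 0.2165 0.061 ]
small [0.5964 0.0826 0.0674] 0.0018 [0.6047 0.0928 0.061 ]
[[-0.924  0.383 -0.   ]
 [ 0.383  0.924 -0.001]
 [-0.    -0.001 -1.   ]]
```

move_arm(
  moves=[
    [[-0.8, -1, 0], [0, 0, 0], 0],
    [[-0.8, -1, 0], [0, 0, 0], 0],
    [[-0.8, -1, 0], [0, 0, 0], 0],
    [[-0.8, -1, 0], [0, 0, 0], 0],
    [[-0.8, -1, 0], [0, 0, 0], 0],
  ],
  squeeze=20,
)

```text
clock: 0.72
position: [0.2839, 0.4224, 0.231]
ee_rot: [0.195, 0.981, -0.0, -0.0]
ft_force: [-0.0, 0.8, 0.5]
grip_width: 0.001
```

move_arm(
  moves=[
    [[-0.8, -1, 0.2], [0, 0, 0], 0],
    [[-0.8, -1, 0.2], [0, 0, 0], 0],
    [[-0.8, -1, 0.2], [0, 0, 0], 0],
    [[-0.8, -1, 0.2], [0, 0, 0], 0],
    [[-0.8, -1, 0.2], [0, 0, 0], 0],
  ],
)

```text
clock: 1.35
position: [0.3284, 0.2687, 0.2059]
ee_rot: [0.195, 0.981, -0.0, -0.0]
ft_force: [0.1, -0.2, 0.0]
grip_width: -0.002
```

move_arm(
  moves=[
    [[-0.8, -1, 0.2], [0, 0, 0], 0],
    [[-0.8, -1, 0.2], [0, 0, 0], 0],
    [[-0.8, -1, 0.2], [0, 0, 0], 0],
    [[-0.8, -1, 0.2], [0, 0, 0], 0],
    [[-0.8, -1, 0.2], [0, 0, 0], 0],
  ],
)

```text
clock: 1.98
position: [0.3728, 0.115, 0.181]
ee_rot: [0.195, 0.981, 0.0, -0.0]
ft_force: [0.7, 0.6, -0.0]
grip_width: 0.001
```

move_arm(
  moves=[
    [[-0.8, -1, 0.2], [0, 0, 0], 0],
    [[-0.8, -1, 0.2], [0, 0, 0], 0],
    [[-0.8, -1, 0.2], [0, 0, 0], 0],
    [[-0.8, -1, 0.2], [0, 0, 0], 0],
    [[-0.8, -1, 0.2], [0, 0, 0], 0],
  ],
)

```text
clock: 2.6
position: [0.4174, -0.0387, 0.156]
ee_rot: [0.195, 0.981, 0.0, -0.0]
ft_force: [-0.1, -0.6, 0.5]
grip_width: 0.004
```

move_arm(
  moves=[
    [[-0.76, -0.93, 0.2], [0, 0, 0], 0],
    [[-0.76, -0.93, 0.3], [0, 0, 0], 0],
    [[-0.75, -0.93, 0.5], [0, 0, 0], 0],
    [[0, 0, 0.5], [0, 0, 0], 0],
    [[0, 0, 0.5], [0, 0, 0], 0],
  ],
)

```text
clock: 3.22
position: [0.4427, -0.1231, 0.1054]
ee_rot: [0.195, 0.981, 0.0, -0.0]
ft_force: [-0.2, 0.1, -0.1]
grip_width: -0.002
```

```bash
python3 - <<'E'
from h import *
print(get_obs()['position'])
a=camera("wrist");b=camera("scene")
cv2.imwrite("pics/c1.png",np.hstack([cv2.resize(a,(400,250)),cv2.resize(b[180:330,200:440],(400,250))])[:,:,::-1])
E
```

```text
[ 0.44273873 -0.12310388  0.10537433]
```

View pics/c1.png

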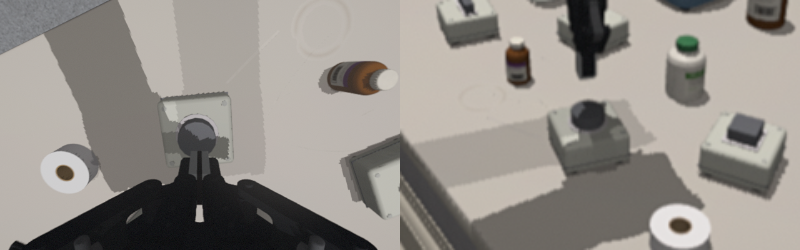

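The wrist and scene views show the shut fingers right over the round cap, with nothing else beneath them. I'll lower gently.

move_arm(
  moves=[
    [[0, 0, 0.7], [0, 0, 0], 0],
    [[0, 0, 0.6], [0, 0, 0], 0],
    [[0, 0, 0.25], [0, 0, 0], 0],
    [[0, 0, 0.15], [0, 0, 0], 0],
    [[0, 0, 0.15], [0, 0, 0], 0],
  ],
)

```text
clock: 3.95
position: [0.4434, -0.1237, 0.0601]
ee_rot: [0.195, 0.981, 0.0, 0.0]
ft_force: [-0.6, -0.2, 1.3]
grip_width: 0.0
```

move_arm(
  moves=[
    [[0, 0, 0.15], [0, 0, 0], 0],
    [[0, 0, 0.15], [0, 0, 0], 0],
    [[0, 0, 0.1], [0, 0, 0], 0],
    [[0, 0, 0], [0, 0, 0], 0],
  ],
)

```text
clock: 4.45
position: [0.4434, -0.1238, 0.05]
ee_rot: [0.195, 0.981, 0.0, 0.0]
ft_force: [0.3, 0.2, 1.6]
grip_width: -0.001
```

move_arm(
  moves=[
    [[0, 0, 0.08], [0, 0, 0], 0],
    [[0, 0, 0.04], [0, 0, 0], 0],
    [[0, 0, 0], [0, 0, 0], 0],
  ],
)

```text
clock: 4.82
position: [0.4434, -0.1238, 0.0472]
ee_rot: [0.195, 0.981, 0.0, 0.0]
ft_force: [0.3, 1.0, 4.9]
grip_width: -0.002
```

At 4.9 N, above the 3 N friction, the cap is against its stop. I'll lift and go to the square key.

move_arm(
  moves=[
    [[0, 0, -0.3], [0, 0, 0], 0],
    [[0, 0, -0.7], [0, 0, 0], 0],
    [[0, 0, -1], [0, 0, 0], 0],
    [[0, 0, -1], [0, 0, 0], 0],
    [[-0.95, -0.39, 0], [0, 0, 0], 0],
  ],
)

```text
clock: 5.45
position: [0.4618, -0.1411, 0.1239]
ee_rot: [0.194, 0.981, 0.001, 0.001]
ft_force: [-0.1, 0.1, -0.4]
grip_width: -0.001
```

move_arm(
  moves=[
    [[-0.95, -0.39, 0], [0, 0, 0], 0],
    [[-0.95, -0.39, 0], [0, 0, 0], 0],
    [[-0.95, -0.39, 0], [0, 0, 0], 0],
    [[-0.95, -0.39, 0], [0, 0, 0], 0],
    [[-0.95, -0.39, 0], [0, 0, 0], 0],
  ],
)

```text
clock: 6.08
position: [0.5525, -0.2328, 0.1219]
ee_rot: [0.195, 0.981, 0.0, -0.001]
ft_force: [0.1, 0.3, 0.2]
grip_width: 0.004
```

move_arm(
  moves=[
    [[-0.95, -0.41, 0], [0, 0, 0], 0],
    [[0, 0, 0.5], [0, 0, 0], 0],
    [[0, 0, 0], [0, 0, 0], 0],
  ],
)

```text
clock: 6.45
position: [0.569, -0.2501, 0.1081]
ee_rot: [0.195, 0.981, 0.0, -0.002]
ft_force: [0.3, 0.6, -0.3]
grip_width: 0.005
```

```bash
python3 - <<'E'
from h import *
print(get_obs()['position'])
a=camera("wrist");b=camera("scene")
cv2.imwrite("pics/c2.png",np.hstack([cv2.resize(a,(400,250)),cv2.resize(b[180:330,260:500],(400,250))])[:,:,::-1])
E
```

```text
[ 0.56903211 -0.25011412  0.10808873]
```

View pics/c2.png

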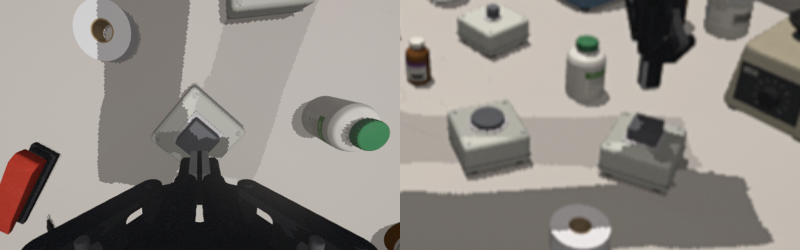

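The tip is over the square cap, and the round cap now sits visibly lower. I'll press the square key.

move_arm(
  moves=[
    [[0, 0, 0.7], [0, 0, 0], 0],
    [[0, 0, 0.7], [0, 0, 0], 0],
    [[0, 0, 0.25], [0, 0, 0], 0],
    [[0, 0, 0.15], [0, 0, 0], 0],
    [[0, 0, 0.15], [0, 0, 0], 0],
  ],
)

```text
clock: 7.18
position: [0.5705, -0.2511, 0.0608]
ee_rot: [0.195, 0.981, -0.0, 0.0]
ft_force: [0.4, -0.5, 0.2]
grip_width: -0.0
```

move_arm(
  moves=[
    [[0, 0, 0.15], [0, 0, 0], 0],
    [[0, 0, 0.15], [0, 0, 0], 0],
    [[0, 0, 0.1], [0, 0, 0], 0],
    [[0, 0, 0], [0, 0, 0], 0],
  ],
)

```text
clock: 7.68
position: [0.5706, -0.2511, 0.0508]
ee_rot: [0.195, 0.981, -0.0, 0.0]
ft_force: [0.4, 0.3, 1.5]
grip_width: -0.003
```

move_arm(
  moves=[
    [[0, 0, 0.08], [0, 0, 0], 0],
    [[0, 0, 0.07], [0, 0, 0], 0],
    [[0, 0, 0], [0, 0, 0], 0],
  ],
)

```text
clock: 8.05
position: [0.5706, -0.2511, 0.0472]
ee_rot: [0.195, 0.981, -0.0, 0.0]
ft_force: [-0.2, -0.2, 4.9]
grip_width: 0.003
```

Same 4.9 N at the stop. I'll lift and go to the bar key.

move_arm(
  moves=[
    [[0, 0, -0.3], [0, 0, 0], 0],
    [[0, 0, -0.7], [0, 0, 0], 0],
    [[0, 0, -1], [0, 0, 0], 0],
    [[0, 0, -1], [0, 0, 0], 0],
    [[0, 0, -1], [0, 0, 0], 0],
  ],
)

```text
clock: 8.68
position: [0.5702, -0.2508, 0.1488]
ee_rot: [0.195, 0.981, 0.0, 0.0]
ft_force: [0.2, -0.2, 0.3]
grip_width: 0.002
```

move_arm(
  moves=[
    [[0.71, 0.99, 0], [0, 0, 0], 0],
    [[0.71, 0.99, 0], [0, 0, 0], 0],
    [[0.71, 0.99, 0], [0, 0, 0], 0],
    [[0.71, 0.99, 0], [0, 0, 0], 0],
    [[0.71, 0.99, 0], [0, 0, 0], 0],
  ],
)

```text
clock: 9.3
position: [0.5354, -0.1017, 0.1479]
ee_rot: [0.195, 0.981, 0.0, 0.0]
ft_force: [1.2, 0.4, 0.8]
grip_width: 0.001
```

move_arm(
  moves=[
    [[0.71, 0.99, 0], [0, 0, 0], 0],
    [[0.71, 0.99, 0], [0, 0, 0], 0],
    [[0.71, 0.99, 0], [0, 0, 0], 0],
    [[0.71, 0.99, 0], [0, 0, 0], 0],
    [[0.71, 0.99, 0], [0, 0, 0], 0],
  ],
)

```text
clock: 9.93
position: [0.5008, 0.0465, 0.1479]
ee_rot: [0.195, 0.981, 0.0, 0.0]
ft_force: [0.5, 0.7, 0.6]
grip_width: -0.0
```

move_arm(
  moves=[
    [[0.71, 0.99, 0], [0, 0, 0], 0],
    [[0.71, 0.99, 0], [0, 0, 0], 0],
    [[0.71, 0.99, 0], [0, 0, 0], 0],
    [[0.71, 0.99, 0], [0, 0, 0], 0],
    [[0, 0, 0], [0, 0, 0], 0],
  ],
)

```text
clock: 10.55
position: [0.4728, 0.1665, 0.1477]
ee_rot: [0.193, 0.981, 0.0, -0.0]
ft_force: [0.3, -0.2, -0.6]
grip_width: -0.001
```

move_arm(
  moves=[
    [[0.71, 0.99, 0], [0, 0, 0], 0],
    [[0.71, 0.99, 0.5], [0, 0, 0], 0],
    [[0, 0, 0.5], [0, 0, 0], 0],
    [[0, 0, 0.5], [0, 0, 0], 0],
    [[0, 0, 0], [0, 0, 0], 0],
  ],
)

```text
clock: 11.18
position: [0.4595, 0.222, 0.1088]
ee_rot: [0.196, 0.981, -0.001, -0.0]
ft_force: [-0.6, -0.1, 0.3]
grip_width: 0.0
```

```bash
python3 - <<'E'
from h import *
print(get_obs()['position'])
a=camera("wrist");b=camera("scene")
cv2.imwrite("pics/c3.png",np.hstack([cv2.resize(a,(400,250)),cv2.resize(b[130:280,200:440],(400,250))])[:,:,::-1])
E
```

```text
[0.45948209 0.22196165 0.10878573]
```

View pics/c3.png

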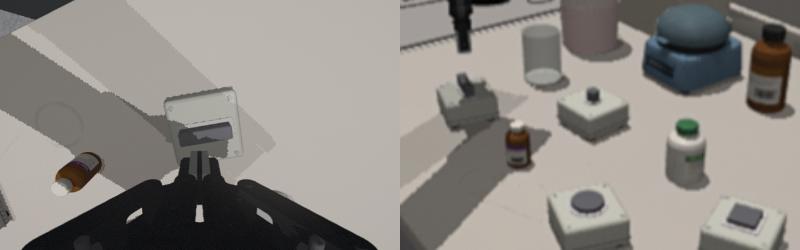

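The tip is over the bar cap, at the same place in the wrist view as for the other two keys, and the square cap is down too. I'll press the bar.

move_arm(
  moves=[
    [[0, 0, 0.7], [0, 0, 0], 0],
    [[0, 0, 0.7], [0, 0, 0], 0],
    [[0, 0, 0.25], [0, 0, 0], 0],
    [[0, 0, 0.15], [0, 0, 0], 0],
    [[0, 0, 0.15], [0, 0, 0], 0],
  ],
)

```text
clock: 11.9
position: [0.4598, 0.2237, 0.0608]
ee_rot: [0.195, 0.981, 0.0, 0.0]
ft_force: [0.1, -0.2, 0.0]
grip_width: 0.0
```

move_arm(
  moves=[
    [[0, 0, 0.15], [0, 0, 0], 0],
    [[0, 0, 0.15], [0, 0, 0], 0],
    [[0, 0, 0.1], [0, 0, 0], 0],
    [[0, 0, 0], [0, 0, 0], 0],
  ],
)

```text
clock: 12.4
position: [0.4598, 0.2238, 0.0508]
ee_rot: [0.195, 0.981, 0.0, 0.0]
ft_force: [0.6, -0.8, 2.3]
grip_width: 0.0
```

move_arm(
  moves=[
    [[0, 0, 0.08], [0, 0, 0], 0],
    [[0, 0, 0.07], [0, 0, 0], 0],
    [[0, 0, 0], [0, 0, 0], 0],
  ],
)

```text
clock: 12.78
position: [0.4598, 0.2237, 0.0472]
ee_rot: [0.195, 0.981, 0.0, 0.0]
ft_force: [-0.2, -0.3, 6.2]
grip_width: 0.001
```

move_arm(
  moves=[
    [[0, 0, -0.3], [0, 0, 0], 0],
    [[0, 0, -0.7], [0, 0, 0], 0],
    [[0, 0, -1], [0, 0, 0], 0],
    [[0, 0, -1], [0, 0, 0], 0],
    [[0, 0, -1], [0, 0, 0], 0],
  ],
)

```text
clock: 13.4
position: [0.4595, 0.2235, 0.1488]
ee_rot: [0.195, 0.981, 0.0, 0.0]
ft_force: [0.5, 0.2, -0.4]
grip_width: 0.0
```

move_arm(
  moves=[
    [[0.6, 0.9, -0.5], [0, 0, 0], 0],
    [[0.8, 0.9, -0.5], [0, 0, 0], 0],
    [[0.8, 0.9, -0.5], [0, 0, 0], 0],
    [[0.8, 0.9, -0.5], [0, 0, 0], 0],
    [[0.8, 0.9, 0], [0, 0, 0], 0],
  ],
)

```text
clock: 14.02
position: [0.4148, 0.365, 0.1992]
ee_rot: [0.195, 0.981, 0.001, 0.0]
ft_force: [0.1, -0.5, 0.7]
grip_width: -0.0
```

```bash
python3 - <<'E'
from h import *
a=camera("scene");b=camera("top")
cv2.imwrite("pics/c4.png",np.hstack([cv2.resize(a[140:320,180:460],(440,283)),cv2.resize(b[140:320,180:480],(360,283))])[:,:,::-1])
o=cv2.imread("pics/top0.png").astype(int);d=np.abs(b[:,:,::-1].astype(int)-o).max(2)
for k,u,v in(('round',386,252),('square',439,198),('bar',233,243),('small',296,185)):
    # box rims: patch alignment, before vs after
    f=lambda x:np.float32(cv2.cvtColor(x.astype('uint8'),6)[v-26:v+27,u-26:u+27])
    print(k,'patch shift px',np.round(cv2.phaseCorrelate(f(o),f(b[:,:,::-1]),cv2.createHanningWindow((53,53),5)),2))
E
```

```text
Traceback (most recent call last):
ValueError: setting an array element with a sequence. The requested array has an inhomogeneous shape after 1 dimensions. The detected shape was (2,) + inhomogeneous part.
```

View pics/c4.png

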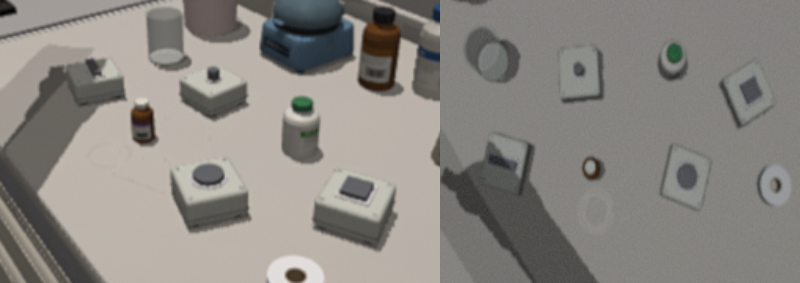

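Round and square are down, small is up, and nothing looks shifted. The arm's shadow covers the bar box, so I'll back off more and check it.

move_arm(
  moves=[
    [[0.8, 0.95, -0.2], [0, 0, 0], 0],
    [[0.8, 0.95, -0.2], [0, 0, 0], 0],
    [[0.8, 0.95, -0.2], [0, 0, 0], 0],
    [[0.8, 0.95, 0], [0, 0, 0], 0],
    [[0.8, 0.95, 0], [0, 0, 0], 0],
  ],
)

```text
clock: 14.75
position: [0.3681, 0.512, 0.213]
ee_rot: [0.196, 0.981, 0.0, 0.0]
ft_force: [0.0, -0.2, -0.7]
grip_width: -0.002
```

```bash
python3 - <<'E'
from h import *
rows=[]
for n,B in(("scene",dict(round=(313,258),square=(407,268),bar=(240,188),small=(316,195))),("top",dict(round=(386,252),square=(439,198),bar=(233,243),small=(296,185)))):
    b=camera(n)[:,:,::-1];o=cv2.imread(f"pics/{n}0.png");r=[[],[]]
    B=dict(B,**(dict(beaker=(285,163),brown=(270,217),green=(372,222),roll=(368,320)) if n=="scene" else dict(beaker=(225,177),brown=(305,246),green=(374,177),roll=(459,258))))
    for k,(u,v) in B.items():
        w=26;f=lambda x:np.ascontiguousarray(x[v-w:v+w+1,u-w:u+w+1])
        if n=="scene" and k in("round","square","bar","small"):
            for i,x in enumerate((o,b)):r[i].append(cv2.resize(f(x),(200,200)))
        s,q=cv2.phaseCorrelate(*[np.float32(cv2.cvtColor(f(x),6)) for x in(o,b)],cv2.createHanningWindow((53,53),5))
        print(n,k,'shift px',np.round(s,2),round(q,2))
    if n=="scene":cv2.imwrite("pics/c5.png",np.vstack([np.hstack(x) for x in r]))
E
```

```text
scene round shift px [-0.23 -0.2 ] 0.76
scene square shift px [-0.43  0.75] 0.71
scene bar shift px [-0.04 -0.19] 0.79
scene small shift px [-0.06  0.03] 0.98
scene beaker shift px [ 0.03 -0.03] 0.93
scene brown shift px [0.05 0.14] 0.96
scene green shift px [-0.04 -0.04] 0.95
scene roll shift px [0.   0.02] 0.97
top round shift px [-0.1   0.09] 0.92
top square shift px [-0.12  0.08] 0.98
top bar shift px [-0.27  0.07] 0.93
top small shift px [-0.15 -0.07] 1.0
top beaker shift px [ 0.07 -0.06] 1.11
top brown shift px [0.   0.01] 0.91
top green shift px [ 0.28 -0.08] 0.97
top roll shift px [ 0.11 -0.14] 1.02
```

View pics/c5.png

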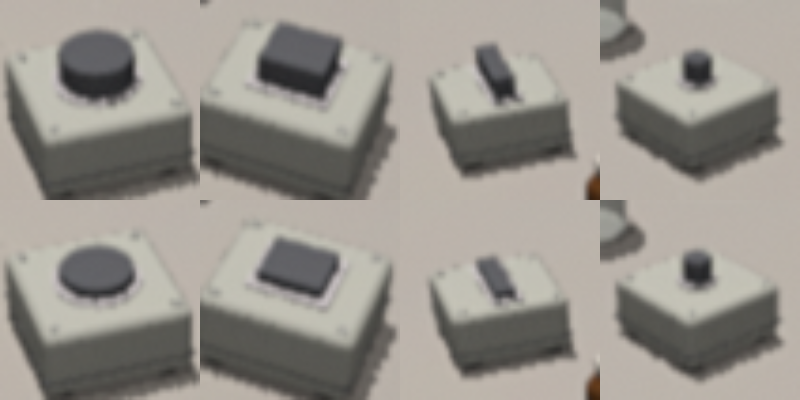

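The before (top row) and after (bottom row) crops show the round, square and bar caps down, the small one unchanged, and the boxes in place. Handing in.

```bash
python3 -c "
from workcell import *
print(hand_in())"
```

```text
the job is handed in; nothing more can be done
None
```

I pressed the three keys in order with the closed fingertips (round, then square, then bar) and handed the job in with about 15 s on the robot's clock. Pushing force was about 5–6 N, with the fingertips at 47 mm above the bench. That is above the 3 N key friction, so each key was against its stop.

- **Keys:** the final before/after pictures show the round, square and bar caps down and the small round key still up.
- **Boxes and bystanders:** in the top view, picture shifts were at most 0.3 px, which is under 1 mm. The scene view agreed, except for up to 0.75 px at the square box. I put that down to its cap having moved down, since the box edges line up in the crops.
- **Disagreement:** when I first located the keys, the two cameras placed the bar cap's centre about 11 mm apart, because my mark in the scene picture was rough. I used the top-view position, and the wrist picture and the press itself agreed with it.
- **At hand-in:** the arm was clear of everything, at 0.21 m height. No check failed.

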